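# Send a meal tray into the lidding press past its spring stop

### The job

On the tray-lidding press, press the red spring stop plate down with a fingertip just behind the black handle bar and, keeping it held down with the fingers, push the bar past the two stop lugs; then push the slide with its meal tray fully home under the press head and let the stop plate spring back up. Nothing is to be picked up: the tray stays seated in its slide, and the sauce pot, the meal bowl and the label roll stay where they are.

Things in the scene. Friction and masses are not known exactly. Their poses are not given: they have to be found in the camera images.
- press: Foil-tray lidding press fixed to the table. Origin: on the table under the base's middle; y axis = the way the slide is pushed home, x across, z up. Base plate 230 (x) by 525 mm, y -265 to +260, top 22 mm high. Guide rails 50 mm high at |x| 72 to 94 mm for y above -125 mm.
- press_head (a point): Middle of the right-hand (-y) face of the press head. The head stands on four columns over press y +78 to +232 mm, |x| to 120 mm, 100 to 206 mm above the table (its lever, farther left, to 370 mm). Keep the hand out from under it; there is free air above the stop plate and the whole path of the handle bar.
- die_slide (a joint): Aluminium slide carrying the meal tray, m along press +y: 0 rear limit, 0.170 fully home on its end stop. Starts at 0 to 0.006. With the stop plate up its lugs block the handle bar at 0.008; the bar is wholly past the lugs at 0.030. Runs in guides, cannot lift, about 2 N of friction, stays where left.
- handle_bar (a point): Middle of the upright rear (-y) face of the slide's black handle bar, where it is pushed towards +y. Bar 136 mm wide (x), 12 thick (y), 40 tall: 49 to 89 mm above the table, this point 69. Two arms at |x| 55 to 65 mm join it to the slide's block 70 mm ahead.
- stop_plate (a joint): Red spring stop plate, m downward: 0 up, 0.016 fully down. Takes about 2 N to start, 5 N at 0.009, 7.5 N fully down; springs back when let go. Pressed beyond 0.009 (best about 0.012) its two lugs clear the underside of the handle bar; under the bar they cannot rise.
- thumb_pad (a point): Top of the red stop plate, middle of its free part behind the handle bar (press x 0, y -218 mm), 46 mm above the table when up; moves with the plate. Plate flat, 84 mm wide (x), from 28 mm behind (-y) to 88 mm ahead of this point, running under the bar, whose rear face is 28 mm ahead of this point at slide 0. It can be pressed anywhere along its length.
- stop_lugs (a point): Midway between the two dark steel stop lugs, at the plate's top by their upright rear faces, 48 mm ahead (+y) of the thumb pad; moves with the plate. Lugs 12 mm high, at |x| 30 to 42 mm, sloping down ahead to 27 mm on. The 60 mm lane between them is flat: a fingertip can slide along the plate through it while it pushes the bar.
- tray_center (a point): Middle of the meal tray: a loose foil tray with a white card lid, 121 mm (press x) by 146 mm (press y), 43 mm tall, hanging by its rim in the slide's cavity; rim 68 mm and lid 75 mm above the table, this point 53 mm above it. It travels with the slide and needs no touch.
- bowl_center (a point): Bystander: black lidded meal bowl, 116 mm across, 37 mm tall, standing on the table; its middle.
- pot_center (a point): Bystander: black lidded sauce pot, 72 mm across, 48 mm tall; its middle.
- roll_center (a point): Bystander: pale yellow label roll lying flat, 72 mm across, 40 mm hole, 30 mm tall; its middle.

How it is judged:
By the outcome, as a careful person would: the job done as asked, in the order asked, and still so for the second after the job is handed in, with the robot touching nothing.
It also fails if it takes over 45 s, if anything falls off the work surface, if the arm or the gripper's body presses on something with over 40 N, if the wrist force passes 120 N, or if a joint passes its speed limit or range.

### The arm

A 6-joint arm with a two-finger parallel gripper is mounted at the origin on the work surface. World frame = base frame: x ahead of the robot, y to its left, z up, the work surface at z = 0. Lengths are in mm, angles in degrees, forces in N, time in s.
With the tool pointing down it reaches from about 300 to 850 mm from the base axis. Payload 4.2 kg.
Tool frame: the origin (TCP) lies midway between the tips of the shut fingers; the grasp point (between the pads) lies 19 mm behind it (env.grip_point_offset is the distance from the TCP to the grasp point, in mm); z points along the fingers, x is the direction in which the jaws open and shut, and the axes are right-handed (so a half turn about z gives the same grasp; the last joint's range is limited). The gripper opens to 91 mm and grips with 3 to 60 N. Pads are 32 mm wide; open, the fingers measure 118 mm over their backs; the gripper's body (76 mm by 178 mm) begins 60 mm behind the grasp point.
Start: joints at [71.448, 18.312, 89.639, -0, 72.044, -1.146], TCP at [172.013, 548.685, 213.976] pointing down, gripper open.
Joint ranges: [-177.97, 177.97], [-48.28, 115.42], [12.27, 149.76], [-77.06, 257.06], [2.81, 150.46], [-146.56, 146.56]. Speed limits (degrees/s): [147.25, 147.25, 180, 180, 180, 180].

### API

Orientations are given as [roll, pitch, yaw] about the fixed x, y, z axes, in that order (R = Rz(yaw) Ry(pitch) Rx(roll)).
In Python, from workcell import env gives the robot as it stands.
- The arm moves only by the shell command python3 -m pendant 'ROWS' [FORCE]. ROWS is JSON, a list of rows, each an object with "xyz": the shift along the tool's x, y, z in m, a list of three; "roll": the turn about the tool's z in degrees; "jaw": the closure, from 0 (fully open) to 1 (shut). A call has exactly 8 rows; each row is the pose to reach, as a shift and turn from the pose commanded when the call began, along the tool's axes at that moment; what a row does not reach only later rows make up. A row lasts 1/8 s, in which the tool goes at most 62.5 mm and 10.7 degrees, less where a joint would pass 70% of its speed; a pose out of reach is approached as far as the arm can. A call with a gripper value outside its range is refused whole. The fingers move at their own pace and stop on an object; FORCE is the grip in N (left out, the last holds). Time passes only in rows, so rows that repeat a pose let the fingers close, or fill a call up. It gives the time, the measured TCP pose, the force and the opening at its end, in the units of the state.
- env.state(): the state, without advancing time (a new reading comes with each control period).
- env.grab_frame(name): name is "scene" or "top"; returns (picture, depth): 400x640x3 uint8, blue, green, red; 400x640 float32, mm along the optical axis (not along the pixel's ray), 0 where there is no reading.
- env.camera_params(name): a dict with "camera_matrix" (3x3 intrinsics, pixels), "D" ([k1, k2, p1, p2, k3] as OpenCV has them; the pictures are not rectified), "cam_to_world" (4x4, takes a point from camera to world coordinates). Camera axes: x right, y up, looking along -z (the intrinsics and any distortion apply to the point x, -y, -z); pixel columns grow to the right and rows downward; lengths in mm; the calibration is good to about 2 mm. A picture is of the moment at which its call begins. camera_params takes no time and is no camera call.
- env.job_done(): hands the job in, once; it reports no verdict.
The state is a dict: "time_s": time; "qpos": joint angles; "qvel": joint speeds; "effort": joint torques, N m; "ee_pos": TCP position; "ee_rot": TCP orientation; "force": force on the tool from outside, world axes, zero at the start; "torque": the same for the moment, N m; "gripper_width": finger opening in mm.
Only numpy, scipy, OpenCV 4.12 (cv2) and the standard library are available. Lean on these libraries where they do the work, as an engineer would, in place of code of your own. Each camera call takes 0.05 s, during which the arm holds its last target. There are 200 camera calls.

## Working session

There is one attempt and no reset: what is moved stays moved. The work goes in short steps, Python scripts to look and compute and a shell command to move; the robot and the scene stay as the last step left them, time stands still between calls to the robot, and variables do not carry over. Pictures are saved under pics/ and viewed, about 8 in all and at most 12, crops included, and the job is handed in when it is done.

```bash
mkdir -p pics; cat > h.py <<'E'
import numpy as np, cv2
from workcell import env
def grab(n,save=None):
    im,d=env.grab_frame(n)
    if save: cv2.imwrite('pics/'+save,im)
    return im,d
def ray(n,uv):
    p=env.camera_params(n);K=np.array(p["camera_matrix"]);D=np.array(p["D"],float);T=np.array(p["cam_to_world"])
    q=cv2.undistortPoints(np.array(uv,float).reshape(-1,1,2),K,D).reshape(-1,2)
    return T,np.c_[q[:,0],-q[:,1],-np.ones(len(q))]
def plane(n,uv,z):
    T,d=ray(n,uv);w=d@T[:3,:3].T
    return T[:3,3]+w*((z-T[2,3])/w[:,2])[:,None]
def bydepth(n,uv,dep):
    T,d=ray(n,uv);return (d*np.array(dep)[:,None])@T[:3,:3].T+T[:3,3]
E
python3 - <<'E'
from h import *
s=env.state();print({k:np.round(v,2) for k,v in s.items()},env.grip_point_offset)
for n in("scene","top"):
    im,d=grab(n,n+'0.png');np.savez('/tmp/'+n,im=im,d=d)
    hsv=cv2.cvtColor(im,cv2.COLOR_BGR2HSV)
    m=(((hsv[...,0]<8)|(hsv[...,0]>172))&(hsv[...,1]>130)&(hsv[...,2]>60)).astype(np.uint8)
    c,_=cv2.findContours(m,0,2)
    for k in sorted(c,key=cv2.contourArea)[-4:]:
        if cv2.contourArea(k)>40: print(n,cv2.contourArea(k),cv2.minAreaRect(k))
    T=np.array(env.camera_params(n)["cam_to_world"]);print(T.round(2))
E
```

```text
{'time_s': np.float64(0.0), 'qpos': array([71.45, 18.35, 89.71, -0.  , 72.04, -1.15]), 'qvel': array([-0.02, -0.08,  0.1 ,  0.07, -0.01,  0.05]), 'effort': array([ -0.  , -41.25, -23.2 ,   0.07,   0.05,  -0.  ]), 'ee_pos': array([171.86, 548.18, 213.14]), 'ee_rot': array([-1.800e+02,  1.000e-01,  7.259e+01]), 'force': array([-0.22,  0.19, -0.4 ]), 'torque': array([-0.03,  0.09, -0.06]), 'gripper_width': np.float64(91.5)} 18.8
scene 436.0 ((269.0701599121094, 225.79640197753906), (31.010211944580078, 18.969371795654297), 70.34617614746094)
scene 775.0 ((243.7000274658203, 234.6000213623047), (31.30654525756836, 26.246902465820312), 71.56504821777344)
[[ 9.00000e-02 -8.70000e-01  4.90000e-01  1.04596e+03]
 [ 1.00000e+00  8.00000e-02 -4.00000e-02 -9.06600e+01]
 [-0.00000e+00  4.90000e-01  8.70000e-01  9.25130e+02]
 [ 0.00000e+00  0.00000e+00  0.00000e+00  1.00000e+00]]
top 379.0 ((378.7148132324219, 194.67127990722656), (30.058504104614258, 17.10553741455078), 72.25532531738281)
top 544.5 ((402.0138244628906, 187.627197265625), (30.31389045715332, 19.52334976196289), 72.47442626953125)
[[-2.00000e-02  9.90000e-01 -1.30000e-01  4.24510e+02]
 [-1.00000e+00 -2.00000e-02 -3.00000e-02 -5.74400e+01]
 [-3.00000e-02  1.20000e-01  9.90000e-01  1.33474e+03]
 [ 0.00000e+00  0.00000e+00  0.00000e+00  1.00000e+00]]
```

View pics/top0.png

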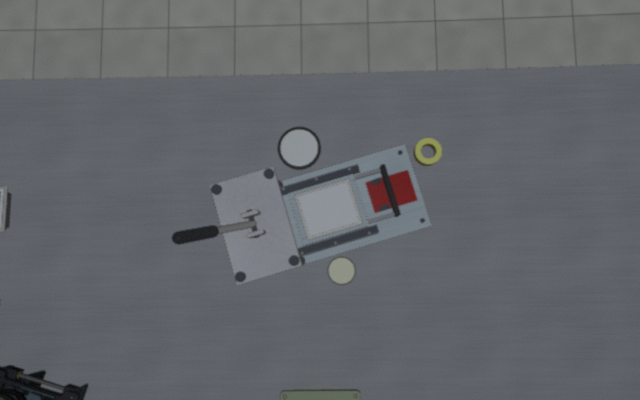

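View pics/scene0.png

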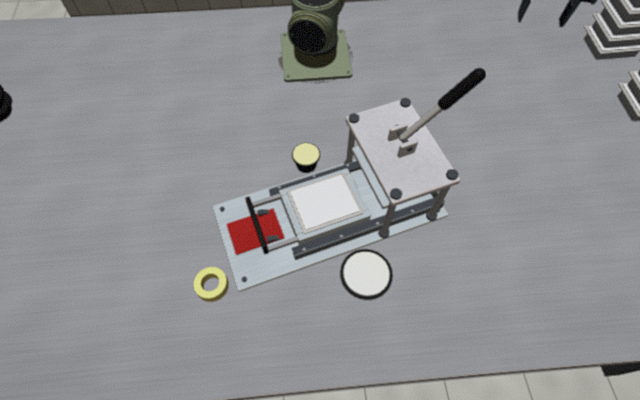

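The top view shows the red plate at about (390,190), the bar across it at (390,190), the head at about (257,225), the roll at (428,151), the bowl at (299,148) and the pot at (341,271). The scene view agrees, with the plate at (256,231) and the roll at (211,283). The slide's home direction is to image-left in the top view, roughly world +y.

```bash
cat > m.py <<'E'
from h import *
def redmask(im):
    hsv=cv2.cvtColor(im,cv2.COLOR_BGR2HSV)
    m=(((hsv[...,0]<8)|(hsv[...,0]>172))&(hsv[...,1]>130)&(hsv[...,2]>60)).astype(np.uint8)
    n,l,st,_=cv2.connectedComponentsWithStats(m)
    for i in range(1,n):
        if st[i,4]<100: m[l==i]=0
    return m
def rect(n,im,z=46):
    ys,xs=np.nonzero(redmask(im))
    P=plane(n,np.c_[xs,ys],z)[:,:2].astype(np.float32)
    return cv2.minAreaRect(P),P
def bar(n,im,z=89):
    g=cv2.cvtColor(im,cv2.COLOR_BGR2GRAY)
    ys,xs=np.nonzero(redmask(im));x0,x1,y0,y1=xs.min()-12,xs.max()+12,ys.min()-25,ys.max()+25
    m=np.zeros_like(g);m[y0:y1,x0:x1]=(g[y0:y1,x0:x1]<32)
    k,l,st,_=cv2.connectedComponentsWithStats(m);i=1+st[1:,4].argmax()
    ys,xs=np.nonzero(l==i);P=plane(n,np.c_[xs,ys],z)[:,:2].astype(np.float32)
    return cv2.minAreaRect(P)
E
python3 - <<'E'
from m import *
for n in("scene","top"):
    z=np.load('/tmp/%s.npz'%n);im,d=z['im'],z['d']
    r,P=rect(n,im);print(n,'plate',r,cv2.boxPoints(r).round(1).tolist());b=bar(n,im);print('bar',b,cv2.boxPoints(b).round(1).tolist())
    # depth check on red
    ys,xs=np.nonzero(redmask(im));q=bydepth(n,np.c_[xs,ys],d[ys,xs]);print('red z',np.median(q,0))
t=np.load('/tmp/top.npz')['im']
print('top pts (roll z30,bowl z37,pot z48):',plane('top',[[428,151]],30).round(),plane('top',[[299,148]],37).round(),plane('top',[[341,271]],48).round())
print('base corners z22',plane('top',[[405,146],[431,225]],22).round(1))
E
```

```text
scene plate ((610.0106201171875, -192.85107421875), (80.21968078613281, 112.08389282226562), 15.846151351928711) [[556.0999755859375, -149.89999389648438], [586.7000122070312, -257.70001220703125], [663.9000244140625, -235.8000030517578], [633.2999877929688, -128.0]]
bar ((582.38623046875, -194.27224731445312), (72.47825622558594, 8.67088794708252), 17.01978302001953) [[546.5, -200.6999969482422], [549.0, -209.0], [618.2999877929688, -187.8000030517578], [615.7999877929688, -179.5]]
red z [ 610.66099738 -201.53508425   45.77257865]
top plate ((606.9095458984375, -193.32984924316406), (79.2133560180664, 110.74259948730469), 15.903566360473633) [[553.5999755859375, -150.89999389648438], [584.0, -257.3999938964844], [660.2000122070312, -235.6999969482422], [629.7999877929688, -129.1999969482422]]
bar ((617.3685302734375, -177.01919555664062), (2.5499329566955566, 0.0), 178.2672882080078) [[618.5999755859375, -177.10000610351562], [618.5999755859375, -177.10000610351562], [616.0999755859375, -177.0], [616.0999755859375, -177.0]]
red z [ 606.92574889 -204.42060507   45.9542137 ]
top pts (roll z30,bowl z37,pot z48): [[ 714. -296.   30.]] [[728.  46.  37.]] [[403. -60.  48.]]
base corners z22 [[ 730.9 -237.2   22. ]
 [ 518.1 -297.5   22. ]]
```

```bash
cat > go.py <<'E'
# shift in current tool axes (mm) to press-frame targets given on the command line: px py z
import sys
from h import *
from scipy.spatial.transform import Rotation as Ro
a=np.radians(15.85);ex=np.array([np.cos(a),np.sin(a),0]);ey=np.array([-np.sin(a),np.cos(a),0])
O=np.array([616.4,-221.3,0])+218*ey
s=env.state();p=np.array(s['ee_pos']);R=Ro.from_euler('xyz',s['ee_rot'],degrees=True).as_matrix()
print('t',s['time_s'],'press',np.round([(p-O)@ex,(p-O)@ey,p[2]],1),'rpy',np.round(s['ee_rot'],2),'F',np.round(s['force'],1),'yaw err',round(s['ee_rot'][2]-15.85,2))
v=list(map(float,sys.argv[1:]))
for i in range(0,len(v),3):
    t=O+v[i]*ex+v[i+1]*ey+np.array([0,0,v[i+2]]);print(v[i:i+3],'shift',((t-p)@R).round(1))
E
python3 -m pendant '[{"xyz":[0,0,-0.055],"roll":10,"jaw":1},{"xyz":[0,0,-0.11],"roll":20,"jaw":1},{"xyz":[0,0,-0.165],"roll":30,"jaw":1},{"xyz":[0,0,-0.21],"roll":40,"jaw":1},{"xyz":[-0.04,0.044,-0.22],"roll":50,"jaw":1},{"xyz":[-0.08,0.088,-0.22],"roll":56.7,"jaw":1},{"xyz":[-0.12,0.132,-0.22],"roll":56.7,"jaw":1},{"xyz":[-0.16,0.176,-0.22],"roll":56.7,"jaw":1}]' 20
python3 go.py 0 -221 430
```

```text
time_s: 1.1
ee_pos: [292.6, 341.5, 433.6]
ee_rot: [180.0, 0.0, 15.9]
force: [0.1, 0.1, 1.2]
gripper_width: 14.7
t 1.1 press [-157.7  411.9  433.6] rpy [1.7997e+02 1.0000e-02 1.5920e+01] F [0.1 0.1 1.2] yaw err 0.07
[0.0, -221.0, 430.0] shift [156.9 633.1   3.9]
```

```bash
python3 -m pendant '[{"xyz":[0.015,0.058,0],"roll":0,"jaw":1},{"xyz":[0.03,0.116,0],"roll":0,"jaw":1},{"xyz":[0.045,0.174,0],"roll":0,"jaw":1},{"xyz":[0.06,0.232,0],"roll":0,"jaw":1},{"xyz":[0.075,0.29,0],"roll":0,"jaw":1},{"xyz":[0.09,0.348,0],"roll":0,"jaw":1},{"xyz":[0.105,0.406,0],"roll":0,"jaw":1},{"xyz":[0.12,0.464,0],"roll":0,"jaw":1}]'
python3 go.py 0 -221 130
```

```text
time_s: 2.1
ee_pos: [535.1, -71.9, 433.6]
ee_rot: [-180.0, 0.0, 15.9]
force: [-0.3, -0.2, 0.6]
gripper_width: 0.2
t 2.1 press [-37.4 -52.1 433.6] rpy [-1.7996e+02  2.0000e-02  1.5880e+01] F [-0.3 -0.2  0.6] yaw err 0.03
[0.0, -221.0, 130.0] shift [ 37.4 169.1 303.5]
```

```bash
python3 -m pendant '[{"xyz":[0.011,0.048,0.03],"roll":0,"jaw":1},{"xyz":[0.022,0.096,0.06],"roll":0,"jaw":1},{"xyz":[0.032,0.144,0.09],"roll":0,"jaw":1},{"xyz":[0.037,0.169,0.14],"roll":0,"jaw":1},{"xyz":[0.037,0.169,0.195],"roll":0,"jaw":1},{"xyz":[0.037,0.169,0.25],"roll":0,"jaw":1},{"xyz":[0.037,0.169,0.3],"roll":0,"jaw":1},{"xyz":[0.037,0.169,0.324],"roll":0,"jaw":1}]'
python3 go.py 0 -220 56 0 -220 34
python3 - <<'E'
from h import *
im,_=grab('scene');cv2.imwrite('pics/s1.png',cv2.resize(im[150:310,170:410],None,fx=3,fy=3,interpolation=2))
E
```

```text
time_s: 3.1
ee_pos: [614.3, -221.7, 105.9]
ee_rot: [-179.8, 0.3, 15.9]
force: [0.5, 0.7, 1.2]
gripper_width: 0.8
t 3.1 press [  -2.1 -217.8  105.9] rpy [-179.77    0.3    15.89] F [0.5 0.7 1.2] yaw err 0.04
[0.0, -220.0, 56.0] shift [ 2.4  2.4 49.9]
[0.0, -220.0, 34.0] shift [ 2.5  2.5 71.9]
```

View pics/s1.png

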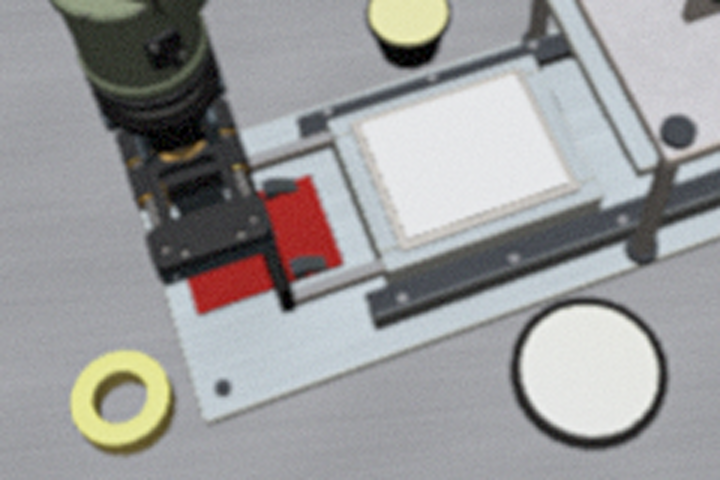

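The gripper stands behind the bar, at about (200,240) in this crop. The tips are hidden, the bar runs to (288,300), and the roll is well clear. Next I lower close to the plate.

```bash
python3 -m pendant '[{"xyz":[0,0,0.012],"roll":0,"jaw":1},{"xyz":[0,0,0.024],"roll":0,"jaw":1},{"xyz":[0,0,0.036],"roll":0,"jaw":1},{"xyz":[0,0,0.046],"roll":0,"jaw":1},{"xyz":[0,0,0.052],"roll":0,"jaw":1},{"xyz":[0,0,0.055],"roll":0,"jaw":1},{"xyz":[0,0,0.055],"roll":0,"jaw":1},{"xyz":[0,0,0.055],"roll":0,"jaw":1}]'
python3 go.py 0 -220 46 0 -220 34
```

```text
time_s: 4.15
ee_pos: [616.7, -222.5, 55.3]
ee_rot: [180.0, -0.0, 15.9]
force: [0.4, -0.5, -0.3]
gripper_width: 0.4
t 4.15 press [  -0.  -219.3   55.3] rpy [ 1.7998e+02 -4.0000e-02  1.5900e+01] F [ 0.4 -0.5 -0.3] yaw err 0.05
[0.0, -220.0, 46.0] shift [0.  0.7 9.3]
[0.0, -220.0, 34.0] shift [ 0.   0.7 21.3]
```

Now I press down to z≈34 (plate depth 0.012), watching the force.

```bash
python3 -m pendant '[{"xyz":[0,0,0.004],"roll":0,"jaw":1},{"xyz":[0,0,0.008],"roll":0,"jaw":1},{"xyz":[0,0,0.012],"roll":0,"jaw":1},{"xyz":[0,0,0.015],"roll":0,"jaw":1},{"xyz":[0,0,0.018],"roll":0,"jaw":1},{"xyz":[0,0,0.021],"roll":0,"jaw":1},{"xyz":[0,0,0.021],"roll":0,"jaw":1},{"xyz":[0,0,0.021],"roll":0,"jaw":1}]'
python3 go.py 0 -180 33.5 0 -150 33.5
```

```text
time_s: 5.15
ee_pos: [616.5, -222.4, 34.5]
ee_rot: [180.0, -0.0, 15.9]
force: [-1.4, 1.0, 5.2]
gripper_width: 0.4
t 5.15 press [-2.000e-01 -2.191e+02  3.450e+01] rpy [ 1.800e+02 -1.000e-02  1.589e+01] F [-1.4  1.   5.2] yaw err 0.04
[0.0, -180.0, 33.5] shift [  0.3 -39.1   0.9]
[0.0, -150.0, 33.5] shift [  0.3 -69.1   0.9]
```

```bash
python3 -m pendant '[{"xyz":[0,-0.005,0.0005],"roll":0,"jaw":1},{"xyz":[0,-0.01,0.001],"roll":0,"jaw":1},{"xyz":[0,-0.015,0.001],"roll":0,"jaw":1},{"xyz":[0,-0.02,0.001],"roll":0,"jaw":1},{"xyz":[0,-0.025,0.001],"roll":0,"jaw":1},{"xyz":[0,-0.03,0.001],"roll":0,"jaw":1},{"xyz":[0,-0.035,0.001],"roll":0,"jaw":1},{"xyz":[0,-0.04,0.001],"roll":0,"jaw":1}]'
python3 go.py 0 -150 33.5
python3 - <<'E'
from h import *
im,_=grab('scene');cv2.imwrite('pics/s2.png',cv2.resize(im[150:310,170:410],None,fx=3,fy=3,interpolation=2))
E
```

```text
time_s: 6.15
ee_pos: [608.1, -186.8, 34.5]
ee_rot: [179.6, -0.3, 15.9]
force: [1.2, -6.4, 5.7]
gripper_width: 0.5
t 6.15 press [   1.4 -182.5   34.5] rpy [179.6   -0.28  15.94] F [ 1.2 -6.4  5.7] yaw err 0.09
[0.0, -150.0, 33.5] shift [ -1.4 -32.5   0.8]
```

View pics/s2.png

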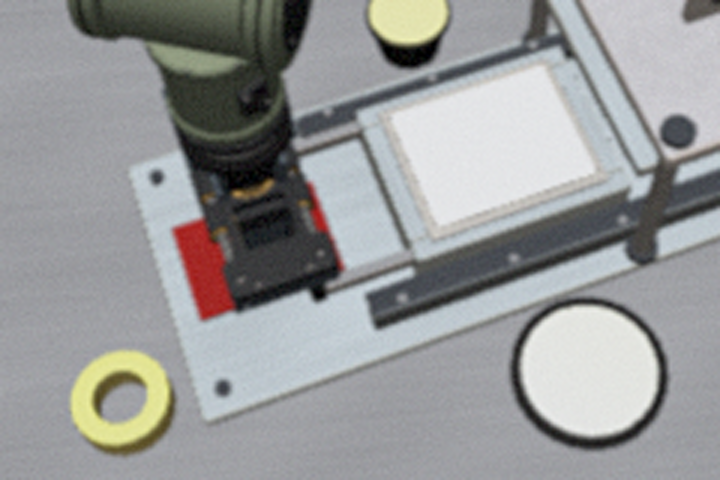

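The slide has moved with the bar: the tray block shifted about 27 px in this crop, so it is past the lugs' 8 mm stop. The push force is about 6 N and the plate is still held down. I keep pushing.

```bash
python3 -m pendant '[{"xyz":[0,-0.005,0.0005],"roll":0,"jaw":1},{"xyz":[0,-0.01,0.0005],"roll":0,"jaw":1},{"xyz":[0,-0.015,0.0005],"roll":0,"jaw":1},{"xyz":[0,-0.02,0.0005],"roll":0,"jaw":1},{"xyz":[0,-0.025,0.0005],"roll":0,"jaw":1},{"xyz":[0,-0.028,0.0005],"roll":0,"jaw":1},{"xyz":[0,-0.028,0.0005],"roll":0,"jaw":1},{"xyz":[0,-0.028,0.0005],"roll":0,"jaw":1}]'
python3 go.py 0 -150 65
python3 - <<'E'
from h import *
im,_=grab('top');cv2.imwrite('pics/t2.png',cv2.resize(im[120:270,270:450],None,fx=4,fy=4,interpolation=2))
E
```

```text
time_s: 7.2
ee_pos: [600.4, -159.2, 34.1]
ee_rot: [179.7, -0.3, 15.9]
force: [1.6, -5.0, 6.9]
gripper_width: -0.1
t 7.2 press [   1.6 -153.9   34.1] rpy [179.67  -0.29  15.94] F [ 1.6 -5.   6.9] yaw err 0.09
[0.0, -150.0, 65.0] shift [ -1.4  -3.8 -31. ]
```

View pics/t2.png

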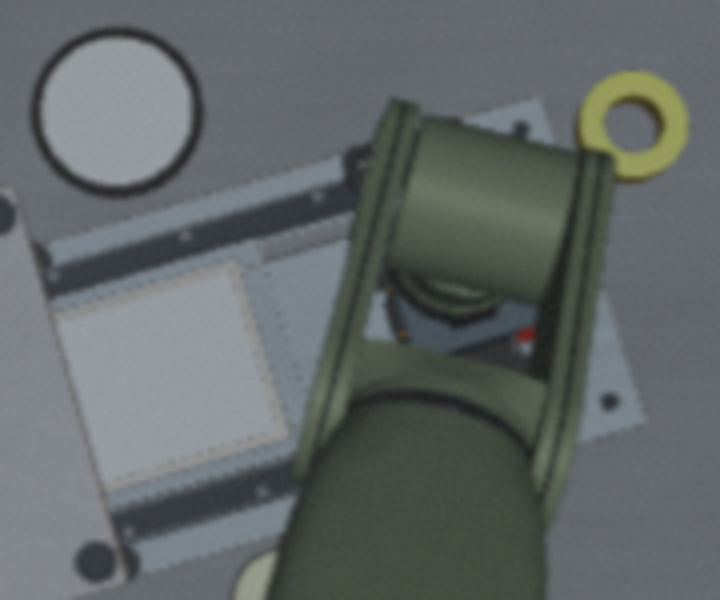

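The tray has reached the head's edge at about (80,400) in this crop, and the arm covers the bar. TCP press y is -154, so the bar's rear face is near -138 (slide about 0.052), past the lugs. I lift off the plate so it can spring up, staying behind the bar.

```bash
python3 -m pendant '[{"xyz":[0,0.001,0],"roll":0,"jaw":1},{"xyz":[0,0.002,-0.005],"roll":0,"jaw":1},{"xyz":[0,0.002,-0.012],"roll":0,"jaw":1},{"xyz":[0,0.002,-0.019],"roll":0,"jaw":1},{"xyz":[0,0.002,-0.025],"roll":0,"jaw":1},{"xyz":[0,0.002,-0.03],"roll":0,"jaw":1},{"xyz":[0,0.002,-0.032],"roll":0,"jaw":1},{"xyz":[0,0.002,-0.032],"roll":0,"jaw":1}]'
python3 go.py 0 -36 66
python3 -m pendant '[{"xyz":[0,-0.008,0],"roll":0,"jaw":1},{"xyz":[0,-0.018,0],"roll":0,"jaw":1},{"xyz":[0,-0.028,0],"roll":0,"jaw":1},{"xyz":[0,-0.038,0],"roll":0,"jaw":1},{"xyz":[0,-0.048,0],"roll":0,"jaw":1},{"xyz":[0,-0.058,0],"roll":0,"jaw":1},{"xyz":[0,-0.068,0],"roll":0,"jaw":1},{"xyz":[0,-0.076,0],"roll":0,"jaw":1}]'
python3 go.py 0 -36 66
python3 - <<'E'
from h import *
im,_=grab('scene');cv2.imwrite('pics/s3.png',cv2.resize(im[150:310,170:410],None,fx=3,fy=3,interpolation=2))
E
```

```text
time_s: 8.25
ee_pos: [598.3, -159.0, 64.6]
ee_rot: [-180.0, 0.0, 15.9]
force: [-0.6, -0.9, 0.5]
gripper_width: 0.5
t 8.25 press [  -0.4 -153.1   64.6] rpy [-180.     0.    15.9] F [-0.6 -0.9  0.5] yaw err 0.05
[0.0, -36.0, 66.0] shift [   0.5 -117.1   -1.4]
time_s: 9.25
ee_pos: [577.4, -85.1, 64.4]
ee_rot: [-180.0, -0.0, 15.9]
force: [-0.1, -2.7, 1.8]
gripper_width: 0.4
t 9.25 press [ -0.3 -76.4  64.4] rpy [-1.7999e+02 -1.0000e-02  1.5900e+01] F [-0.1 -2.7  1.8] yaw err 0.05
[0.0, -36.0, 66.0] shift [  0.3 -40.4  -1.5]
```

View pics/s3.png

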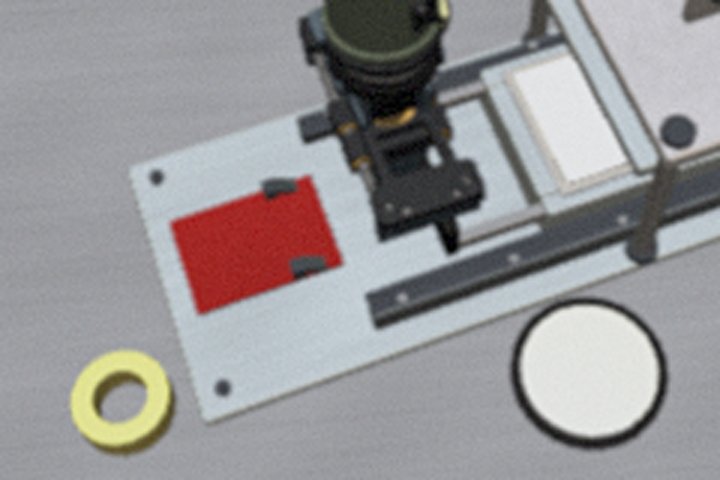

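The plate is up with both lugs clear at (279,188) and (309,266) in this crop. The bar at (450,235) is moving on and the tray is partly under the head. I continue slowly to the end stop.

```bash
python3 -m pendant '[{"xyz":[0,-0.006,0],"roll":0,"jaw":1},{"xyz":[0,-0.012,0],"roll":0,"jaw":1},{"xyz":[0,-0.018,0],"roll":0,"jaw":1},{"xyz":[0,-0.024,0],"roll":0,"jaw":1},{"xyz":[0,-0.029,0],"roll":0,"jaw":1},{"xyz":[0,-0.033,0],"roll":0,"jaw":1},{"xyz":[0,-0.036,0],"roll":0,"jaw":1},{"xyz":[0,-0.036,0],"roll":0,"jaw":1}]'
python3 go.py 0 -36 66
```

```text
time_s: 10.3
ee_pos: [567.5, -50.6, 64.5]
ee_rot: [-179.9, 0.0, 15.9]
force: [0.4, -0.2, 0.3]
gripper_width: 0.5
t 10.3 press [ -0.4 -40.5  64.5] rpy [-179.94    0.     15.89] F [ 0.4 -0.2  0.3] yaw err 0.04
[0.0, -36.0, 66.0] shift [ 0.4 -4.5 -1.5]
```

```bash
python3 -m pendant '[{"xyz":[0,-0.001,0],"roll":0,"jaw":1},{"xyz":[0,-0.002,0],"roll":0,"jaw":1},{"xyz":[0,-0.003,0],"roll":0,"jaw":1},{"xyz":[0,-0.004,0],"roll":0,"jaw":1},{"xyz":[0,-0.005,0],"roll":0,"jaw":1},{"xyz":[0,-0.006,0],"roll":0,"jaw":1},{"xyz":[0,-0.007,0],"roll":0,"jaw":1},{"xyz":[0,-0.007,0],"roll":0,"jaw":1}]'
python3 go.py 0 -36 66
```

```text
time_s: 11.3
ee_pos: [567.3, -49.1, 64.8]
ee_rot: [179.5, -0.1, 16.0]
force: [2.4, -16.1, -2.7]
gripper_width: 0.6
t 11.3 press [ -0.2 -38.9  64.8] rpy [ 1.7951e+02 -6.0000e-02  1.6050e+01] F [  2.4 -16.1  -2.7] yaw err 0.2
[0.0, -36.0, 66.0] shift [ 0.2 -2.9 -1.2]
```

```bash
python3 -m pendant '[{"xyz":[0,-0.001,0],"roll":0,"jaw":1},{"xyz":[0,-0.002,0],"roll":0,"jaw":1},{"xyz":[0,-0.003,0],"roll":0,"jaw":1},{"xyz":[0,-0.003,0],"roll":0,"jaw":1},{"xyz":[0,-0.003,0],"roll":0,"jaw":1},{"xyz":[0,-0.003,0],"roll":0,"jaw":1},{"xyz":[0,-0.003,0],"roll":0,"jaw":1},{"xyz":[0,-0.003,0],"roll":0,"jaw":1}]'
python3 go.py 0 -36 66
```

```text
time_s: 12.3
ee_pos: [567.3, -49.1, 64.9]
ee_rot: [179.2, -0.1, 16.1]
force: [3.5, -25.9, -2.9]
gripper_width: 0.9
t 12.3 press [ -0.2 -38.9  64.9] rpy [ 1.7922e+02 -8.0000e-02  1.6130e+01] F [  3.5 -25.9  -2.9] yaw err 0.28
[0.0, -36.0, 66.0] shift [ 0.2 -2.9 -1.1]
```

The bar is against a hard stop: force rose to 26 N with no motion. I back off, lift clear and check.

```bash
python3 -m pendant '[{"xyz":[0,0.008,0],"roll":0,"jaw":1},{"xyz":[0,0.02,0],"roll":0,"jaw":1},{"xyz":[0,0.035,0],"roll":0,"jaw":1},{"xyz":[0,0.05,-0.02],"roll":0,"jaw":1},{"xyz":[0,0.06,-0.06],"roll":0,"jaw":1},{"xyz":[0,0.06,-0.11],"roll":0,"jaw":1},{"xyz":[0,0.06,-0.17],"roll":0,"jaw":1},{"xyz":[0,0.06,-0.23],"roll":0,"jaw":1}]'
python3 -m pendant '[{"xyz":[-0.02,0.04,0],"roll":0,"jaw":1},{"xyz":[-0.04,0.09,0],"roll":0,"jaw":1},{"xyz":[-0.06,0.14,0],"roll":0,"jaw":1},{"xyz":[-0.09,0.19,0],"roll":0,"jaw":1},{"xyz":[-0.12,0.24,0],"roll":0,"jaw":1},{"xyz":[-0.14,0.28,0],"roll":0,"jaw":1},{"xyz":[-0.14,0.28,0],"roll":0,"jaw":1},{"xyz":[-0.14,0.28,0],"roll":0,"jaw":1}]'
python3 - <<'E'
from m import *
for n in('scene','top'):
    im,d=grab(n,n+'_end.png')
    r,P=rect(n,im);print(n,r)
    ys,xs=np.nonzero(redmask(im));print('red z',np.median(bydepth(n,np.c_[xs,ys],d[ys,xs])[:,2]))
a=cv2.imread('pics/scene_end.png')[150:310,170:410];b=cv2.imread('pics/top_end.png')[120:290,250:450]
h=lambda i:cv2.resize(i,(400,int(i.shape[0]*400/i.shape[1])))
a,b=h(a),h(b);H=max(len(a),len(b));f=lambda i:cv2.copyMakeBorder(i,0,H-len(i),0,0,0)
cv2.imwrite('pics/end.png',np.hstack([f(a),f(b)]))
E
```

```text
time_s: 13.3
ee_pos: [581.2, -99.5, 296.3]
ee_rot: [-180.0, -0.0, 15.9]
force: [0.1, 0.4, 0.1]
gripper_width: 0.8
time_s: 14.3
ee_pos: [523.4, -406.6, 294.1]
ee_rot: [-179.9, -0.0, 15.9]
force: [-0.1, -0.1, 1.3]
gripper_width: 0.4
scene ((610.108154296875, -192.8021697998047), (80.4334945678711, 111.68537902832031), 15.843423843383789)
red z 45.640390161718074
top ((606.9095458984375, -193.32984924316406), (79.2133560180664, 110.74259948730469), 15.903566360473633)
red z 45.88922709717235
```

View pics/end.png

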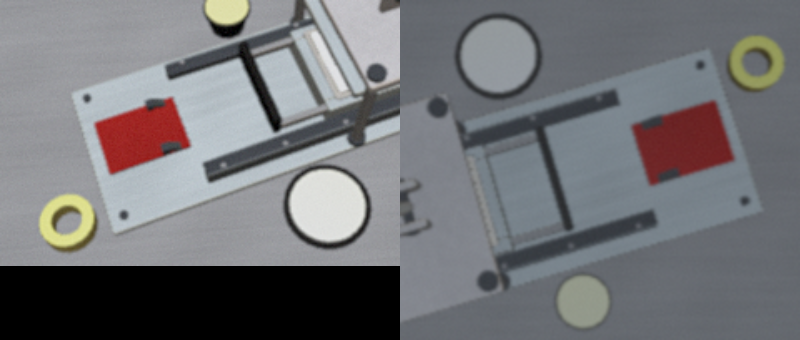

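The plate is back up at z≈46 with its lugs clear. The bar lies between (543,128) and (570,228) in the composite, the tray is under the head, and the bystanders haven't moved. I do one numeric check of the bar before handing in.

```bash
python3 - <<'E'
from h import *
a=np.radians(15.85);ey=np.array([-np.sin(a),np.cos(a)]);O=np.array([616.4,-221.3])+218*ey
im=cv2.imread('pics/top_end.png');g=cv2.cvtColor(im,6)
m=np.zeros_like(g);m[188:230,312:345]=(g[188:230,312:345]<45)
k,l,st,_=cv2.connectedComponentsWithStats(m);ys,xs=np.nonzero(l==1+st[1:,4].argmax())
y=(plane('top',np.c_[xs,ys],89)[:,:2]-O)@ey
print('bar press y',np.percentile(y,[5,50,95]).round(1),'expected top -20..-8')
if abs(np.median(y)+14)<8: print(env.job_done())
E
```

```text
bar press y [-16.5 -15.2 -13.4] expected top -20..-8
the job is handed in; nothing more can be done
None
```

The slide and its tray are fully home under the press head, the stop plate has sprung back up, and the job is handed in at about 14.5 s of the allowed 45 s.

**What I did:** With the fingers shut, I pressed the red plate to about 0.012 behind the bar, at 5–7 N. I kept it held down while pushing the bar to a slide position of about 0.052, past the 0.030 the lugs need. Then I lifted off so the plate could spring up, and pushed the bar at z≈65 to the end stop. There the force rose from 16 to 26 N with no further motion. I then backed off and moved clear.

**Last checks:**
- **Slide:** the bar's middle is at press y about -15 mm in the top view; -14 is expected when fully home.
- **Stop plate:** its surface is at z 45.6–45.9 mm and its outline is the same as at the start, so it is fully up.
- **Bystanders:** the bowl, pot and label roll look unmoved in both views; I checked these by eye only.
- **Robot:** the last force reading was about 1 N, with the arm well clear of everything.

**Disagreement:** the two cameras differ by about 3 mm in world x for the plate's position. I used the average. No check failed.

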